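# Proof-pull a bench spring tester

### The arm

A 7-joint arm with a two-finger parallel gripper is mounted at the origin on a cart in front of the work surface, level with it; the furniture and walls round the work are solid. World frame = base frame: x ahead of the robot, y to its left, z up, the work surface at z = 0. Lengths are in m, angles in rad, forces in N, time in s.
With the tool pointing down it reaches from about 0.4 to 0.85 m from the base axis. Payload 4.5 kg.
Tool frame: the origin (TCP) lies midway between the tips of the shut fingers; the grasp point (between the pads) lies 19 mm behind it; x points along the fingers, y is the direction in which the jaws open and shut, and the axes are right-handed (so a half turn about x gives the same grasp; the last joint's range is limited). The gripper opens to 88 mm and grips with 3 to 60 N. Pads are 18 mm wide; open, the fingers measure 123 mm over their backs; the gripper's body (75 mm by 187 mm) begins 45 mm behind the grasp point.
Start: joints at [1.238, 0.689, -0.195, 1.565, 0.157, 0.902, -0.215], TCP at [0.224, -0.583, 0.239] pointing down, gripper open.
Joint ranges: [-3.01, 3.01], [-0.46, 2.08], [-1.47, 1.51], [0.13, 2.56], [-1, 4.14], [0.04, 2.09], [-2.66, 2.66]. Speed limits (rad/s): [2.57, 2.57, 3.14, 3.14, 3.14, 3.14, 3.14].

### API

Orientations are given as a unit quaternion [x, y, z, w].
In Python, from plant import r gives the robot as it stands.
- The arm moves only by the tool arm_command, never from a script. Its argument "plan" is a list of rows, each a list of 5 numbers: the finger opening in m, from 0 to 0.0881, then the shift along the tool's x, y, z in m, then the turn about the tool's x in rad. In form: [[grip, dx, dy, dz, roll], ...]. A call has 1 to 12 rows; each row shifts and turns the commanded pose from where the row before left it, along the tool's axes as they then stand; what a row does not reach is not made up. A row lasts 1/8 s, in which the tool goes at most 62.5 mm and 10.7 degrees, less where a joint would pass 70% of its speed; a pose out of reach is approached as far as the arm can. A call is refused whole if a number of a shift passes 0.0625 or a number of a turn 0.188, either way. A call with a gripper value outside its range is refused whole. The fingers move at their own pace and stop on an object; "force" is the grip in N (left out, the last holds). Time passes only in rows, so rows that do not move let the fingers close. It gives the time, the measured TCP pose, the force and the opening at its end, in the units of the state.
- r.get_state(): the state, without advancing time (a new reading comes with each control period).
- r.snapshot(name): name is "side" or "top"; returns (picture, depth): 384x512x3 uint8, red, green, blue; 384x512 float32, m along the optical axis (not along the pixel's ray), 0 where there is no reading.
- r.calibration(name): a dict with "fx", "fy", "cx", "cy" (pixels), "eye" and "orientation" of the camera in the world. Camera axes: x right, y down, z forward; pixel columns grow to the right and rows downward; lengths in m; the calibration is good to about 2 mm. A picture is of the moment at which its call begins. calibration takes no time and is no camera call.
- r.finish_job(): hands the job in, once; it reports no verdict.
The state is a dict: "clock": time; "q": joint angles; "qd": joint speeds; "joint_torque": joint torques, N m; "tool_pos": TCP position; "eef_rot": TCP orientation; "contact_force": force on the tool from outside, world axes, zero at the start; "moment": the same for the moment, N m; "opening": opening from 0.0 (shut) to 1.0 (fully open).
Only numpy, scipy, OpenCV 4.12 (cv2) and the standard library are available. Lean on these libraries where they do the work, as an engineer would, in place of code of your own. Each camera call takes 0.05 s, during which the arm holds its last target.

### The job

Make the bench spring tester ready and proof-pull it: lift the lock clip off the tester and hang it astride the bar of the rail stand, beside the clip already there, and let go of it. Then draw the tester's pull-bar out until its index lines up with the upright blade of the mark clamp, without pulling more than about 5 mm past it, hold it there for at least two seconds, and ease it all the way back home under control (do not let it snap back). Leave everything else where it stands.

Things in the scene. Friction and masses are not known exactly. Their poses are not given: they have to be found in the camera images.
- tester: Spring tester, fixed: grey base plate 345 x 130 mm, 16 mm thick; aluminium housing (125 x 116 mm, top 85 mm above the bench) at its far end. Origin on the bench under the pull-bar's home place. x points to the housing (its near face at x = 75 mm), y along the pull-bar, z up; the slide pulls out along -x. The clip, while on, blocks the slide.
- lug_top (a point): Middle of the top of the locking lug, a small upright steel tab (8 mm in x, 36 mm in y) on the tester's base behind the pull-bar, top 42 mm above the bench.
- slide (a joint): How far the pull-bar is drawn out, in m, from 0 (home) to 0.118 (stop). The spring pulls it home with about 3 N at 0 and 60 N/m more (about 9 N at 0.1 m).
- pull_bar (a point): Middle of the pull-bar: a level steel rod of 14 mm diameter along the tester's y axis, 72 mm above the bench, 80 mm free between two uprights (top 82 mm above the bench) that ride out on two rods (10 mm thick, 92 mm apart, 36 mm above the bench). Axes as the tester's.
- index (a point): Tip of the thin index finger on the slide's left upright (tester's +y side), straight beside the pull-bar's axis: same x in the tester's frame.
- mark: Mark clamp, dark steel, fixed somewhere along the tester's left (+y) edge. Origin on the tester's middle line at bench level, axes as the tester's; its thin upright blade (2 mm thick, top 62 mm above the bench) stands at x = 0, y = 74 to 86 mm of its frame. The slide is at the mark when the index has x = 0 in this frame.
- mark_line (a point): Top of the mark clamp's upright blade, 80 mm to the left of the tester's middle line; axes as the tester's.
- rail: Rail stand, fixed to the bench: base plate 70 x 300 mm, and above it a level steel bar along its y axis, 24 mm wide in x and 14 mm high, free between end posts at y = -136 to +136 mm. Origin on the bench under the middle of the bar.
- rail_top (a point): Middle of the top face of the rail's bar, 110 mm above the bench; axes as the rail's.
- clip_fin (a point): Lock clip, on the tester at the start: inverted U of aluminium plate, 70 mm in x, 60 mm in y, about 140 g; on its roof a black grip fin 10 mm thick in x, 50 mm long in y, rising 31 mm. This point is in the fin's middle, 18 mm above the roof's top face. z up. On the tester its axes are the tester's; hung on the rail's bar its y axis runs along the bar.
- clip_roof (a point): Middle of the underside of the clip's roof (22 mm below the fin point), which rests on the bar when hung. Below it hang two legs 66 mm long and 4 mm thick, 62 mm clear between them along x. On the tester the feet stand on the base plate, legs astride pull-bar and lug, the roof 3 mm clear of the pull-bar.
- spare_fin (a point): The same point of a second, equal clip that already hangs somewhere on the rail's bar (nearer one end or about the middle): there is room for another on its wider side at least. It stays.
- white_bottle: White bottle with a blue cap, 72 mm wide, 147 mm high, a loose bystander; origin at the centre of its underside.
- tape_roll: Roll of pale tape lying flat, 85 mm wide, 25 mm high, a bystander fixed to the bench; origin at the centre of its underside.
- brown_bottle: Brown bottle with a red cap, 60 mm wide, 126 mm high, a loose bystander; origin at the centre of its underside.
- petri: Glass petri dish, 68 mm wide, 15 mm high, a bystander fixed to the bench; origin at the centre of its underside.
- carton: Small green carton, 46 x 62 x 16 mm, a loose bystander; origin at the centre of its underside.
- timer: Bench timer lying flat, 60 x 66 x 18 mm, a loose bystander; origin at the centre of its underside.

How it is judged:
By the outcome, as a careful person would: the job done as asked, in the order asked, and still so for the second after the job is handed in, with the robot touching nothing.
It also fails if it takes over 64 s, if anything falls off the work surface, if the arm or the gripper's body presses on something with over 40 N, if the wrist force passes 120 N, or if a joint passes its speed limit or range.

## Working session

There is one attempt and no reset: what is moved stays moved. The work goes in short steps, Python scripts to look and compute and a tool call to move; the robot and the scene stay as the last step left them, time stands still between calls to the robot, and variables do not carry over. Pictures are saved under pics/ and viewed, and the job is handed in when it is done.

Besides the shell and the picture viewer there is one more tool, called after "Emit:" as a command line: name --pt "numbers of a row" for each row, then --argument value for the rest. arm_command: Moves the arm, as the interface text tells. Its arguments: {"type":"object","properties":{"plan":{"type":"array","items":{"type":"array","items":{"type":"number"}}},"force":{"type":"number"}},"required":["plan"]}

```bash
ls; mkdir -p pics; cat > h.py <<'E'
import numpy as np, cv2
from plant import r
from scipy.spatial.transform import Rotation as R
def cam(n):
    c=r.calibration(n); return c, R.from_quat(c["orientation"]).as_matrix(), np.array(c["eye"])
def onplane(n,u,v,z):
    c,M,e=cam(n); d=M@np.array([(u-c["cx"])/c["fx"],(v-c["cy"])/c["fy"],1.]); return e+d*(z-e[2])/d[2]
def cloud(n,depth):
    c,M,e=cam(n); v,u=np.mgrid[:384,:512]; P=np.stack([(u-c["cx"])/c["fx"]*depth,(v-c["cy"])/c["fy"]*depth,depth],-1); return P@M.T+e
def proj(n,p):
    c,M,e=cam(n); q=M.T@(np.array(p)-e); return q[0]/q[2]*c["fx"]+c["cx"],q[1]/q[2]*c["fy"]+c["cy"]
E
python3 - <<'E'
from h import *
for n in("top","side"):
    im,d=r.snapshot(n); np.savez(f"{n}0.npz",im=im,d=d); cv2.imwrite(f"pics/{n}0.png",im[...,::-1]); print(r.calibration(n))
print(r.get_state())
E
```

```text
pics
{'fx': 351.68013548390275, 'fy': 351.68013548390275, 'cx': 248.61447057510287, 'cy': 188.48761633319847, 'eye': array([ 0.40084743, -0.00345089,  1.26529591]), 'orientation': array([ 0.70859814, -0.70204428,  0.05695992, -0.04216712])}
{'fx': 466.8752296028532, 'fy': 466.8752296028532, 'cx': 262.79904396948507, 'cy': 192.89456787394255, 'eye': array([-0.27164203, -1.38083376,  0.81655697]), 'orientation': array([ 0.80686485, -0.2371219 ,  0.14049877, -0.52249632])}
{'clock': 0.1, 'q': array([ 1.23780101,  0.68987254, -0.19453656,  1.56623051,  0.15731918,
        0.90250216, -0.21505623]), 'qd': array([-1.19647421e-03, -1.28360513e-03, -5.23675800e-04, -2.32671249e-03,
       -4.53326558e-04, -5.66957135e-04, -5.95324759e-05]), 'joint_torque': array([-3.02691631e-03, -5.28506041e+01, -1.27114981e+00, -1.53838581e+01,
       -5.24845335e-02,  2.02389172e-03, -3.52215537e-06]), 'tool_pos': array([ 0.22390274, -0.58291583,  0.2380104 ]), 'eef_rot': array([-0.6950912 , -0.12955875,  0.69538665, -0.12845292]), 'contact_force': array([ 0.1236913 ,  0.25798145, -0.20217891]), 'moment': array([ 0.02446501,  0.0583025 , -0.03625952]), 'opening': 1.0028436512754089}
```

View pics/top0.png

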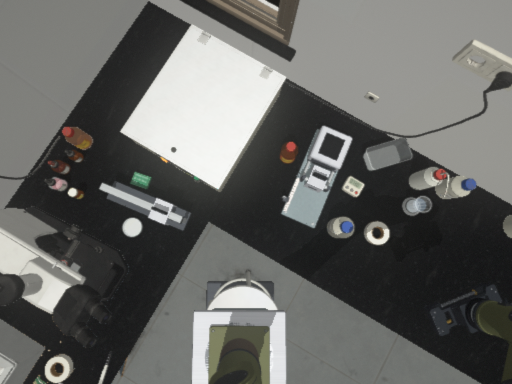

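View pics/side0.png

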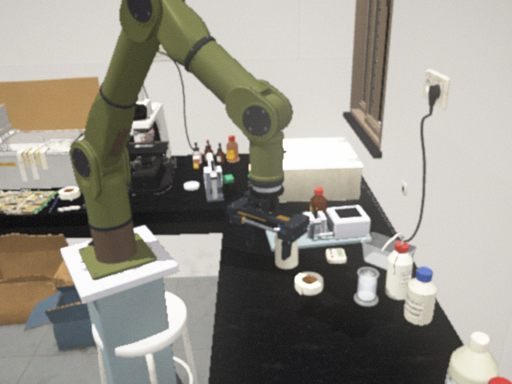

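```bash
python3 - <<'E'
from h import *
im=np.load("top0.npz")["im"][...,::-1]
a=im[115:240,265:365]; cv2.imwrite("pics/tz.png",cv2.resize(a,None,fx=4.8,fy=4.8,interpolation=cv2.INTER_CUBIC))
a=im[165:240,90:200]; cv2.imwrite("pics/rz.png",cv2.resize(a,None,fx=7,fy=7,interpolation=cv2.INTER_CUBIC))
im=np.load("side0.npz")["im"][...,::-1]
a=im[130:290,180:380]; cv2.imwrite("pics/sz.png",cv2.resize(a,None,fx=3.7,fy=3.7,interpolation=cv2.INTER_CUBIC))
for p in [(0,0,0),(.5,0,0),(0.5,.3,0),(.5,-.3,0)]: print(p,proj("top",p),proj("side",p))
E
```

```text
(0, 0, 0) (np.float64(238.68113814836963), np.float64(357.1110440320796)) (np.float64(116.17198621431177), np.float64(255.7337677018579))
(0.5, 0, 0) (np.float64(240.31002545290843), np.float64(210.31400333542166)) (np.float64(247.16357646144272), np.float64(216.3613883116091))
(0.5, 0.3, 0) (np.float64(156.5802235321674), np.float64(209.52236224436382)) (np.float64(212.0783065847787), np.float64(189.84015369211332))
(0.5, -0.3, 0) (np.float64(323.24161251582984), np.float64(211.0980975355703)) (np.float64(292.8366938954969), np.float64(250.88606113101355))
```

View pics/tz.png

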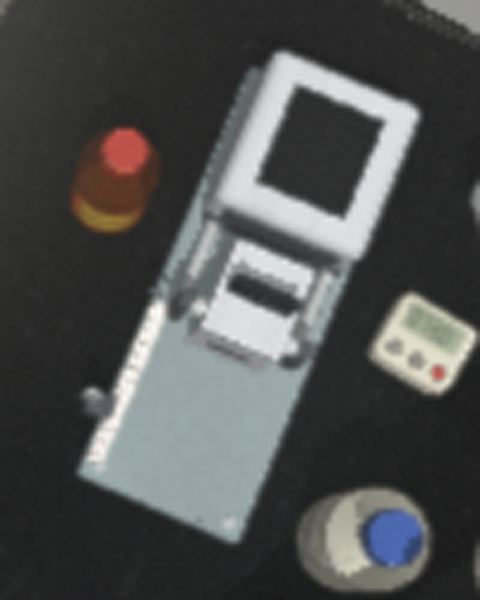

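View pics/rz.png

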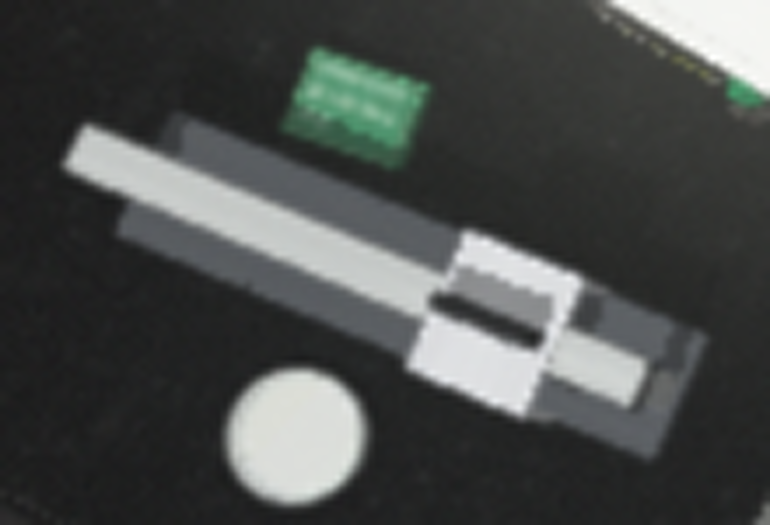

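View pics/sz.png

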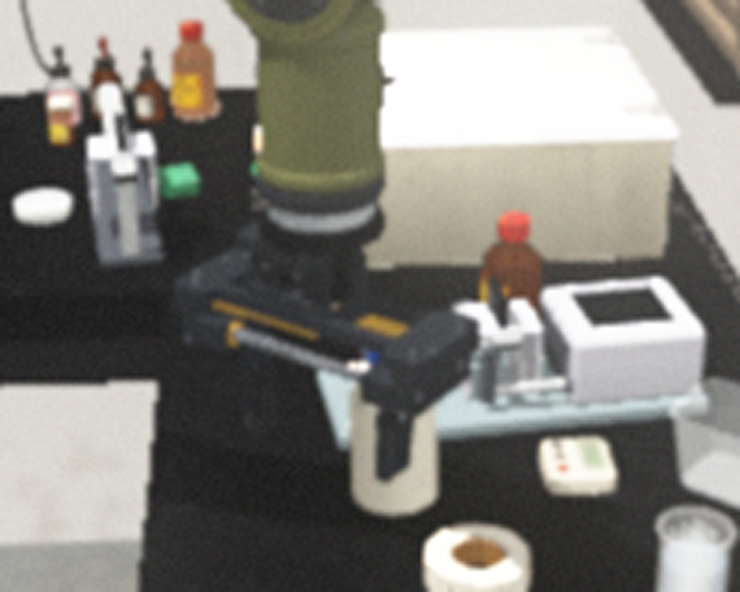

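```bash
python3 - <<'E'
from h import *
f=np.load("top0.npz"); im=f["im"];d=f["d"]; P=cloud("top",d); hsv=cv2.cvtColor(im,cv2.COLOR_RGB2HSV)
v,u=np.mgrid[:384,:512]
for nm,(uu,vv) in dict(plate=(300,205),hous=(325,132),roof=(316,187),spare=(155,214),bar=(120,192),bench=(220,200),rbase=(125,200)).items(): print(nm,P[vv,uu].round(4),im[vv,uu],hsv[vv,uu])
def region(u0,u1,v0,v1,z0,z1,extra=None):
    m=(u>=u0)&(u<u1)&(v>=v0)&(v<v1)&(P[...,2]>z0)&(P[...,2]<z1)
    if extra is not None:m&=extra
    n,l,s,c=cv2.connectedComponentsWithStats(m.astype(np.uint8)); k=1+np.argmax(s[1:,4]); return l==k
def rect(m,z):
    c=max(cv2.findContours(m.astype(np.uint8),0,1)[0],key=cv2.contourArea)[:,0]
    W=np.array([onplane("top",a,b,z)[:2] for a,b in c]); rr=cv2.minAreaRect((W*1000).astype(np.float32)); return rr,cv2.boxPoints(rr).round(1).tolist(),np.median(P[m][:,2])
br=hsv[...,2]>90
print("plate",rect(region(275,350,115,230,.006,.03,br),.016))
print("house",rect(region(300,355,120,170,.07,.1,br),.085))
print("bar",rect(region(95,190,175,225,.1,.125,br),.110))
print("spare roof",rect(region(145,175,190,230,.105,.12,br&(hsv[...,2]>200)),.114))
print("clip roof",rect(region(300,340,160,195,.075,.1,br),.086))
E
```

```text
plate [ 0.5198 -0.2133  0.0156] [154 168 168] [ 90  21 168]
hous [ 0.7697 -0.2925  0.0842] [213 215 218] [108   6 218]
roof [ 0.5757 -0.2578  0.0818] [169 170 172] [110   4 172]
spare [0.4763 0.2766 0.1163] [222 224 226] [105   5 226]
bar [0.5479 0.3959 0.1098] [197 201 200] [ 83   5 201]
bench [ 0.5368  0.0739 -0.002 ] [47 48 46] [45 11 48]
rbase [0.5321 0.4109 0.0104] [121 125 126] [ 96  10 126]
plate (((621.5399780273438, -263.7071228027344), (142.0179443359375, 339.51220703125), 66.3726806640625), [[437.6000061035156, -260.70001220703125], [748.5999755859375, -396.79998779296875], [805.5, -266.70001220703125], [494.5, -130.60000610351562]], np.float64(0.01664105592007914))
house (((715.81884765625, -309.3621520996094), (115.89401245117188, 127.0099868774414), 66.66109466552734), [[634.5999755859375, -337.3999938964844], [751.2000122070312, -387.70001220703125], [797.0999755859375, -281.29998779296875], [680.5, -231.0]], np.float64(0.08510475024754904))
bar (((514.1054077148438, 327.5608215332031), (292.6374816894531, 69.8593978881836), 68.01947784423828), [[426.8999938964844, 205.0], [491.70001220703125, 178.8000030517578], [601.2999877929688, 450.20001220703125], [536.5, 476.29998779296875]], np.float64(0.11152350001918154))
spare roof (((482.79595947265625, 249.83609008789062), (81.19940948486328, 67.13410186767578), 68.02156829833984), [[436.5, 224.6999969482422], [498.70001220703125, 199.60000610351562], [529.0999755859375, 274.8999938964844], [466.8999938964844, 300.0]], np.float64(0.11418401251216992))
clip roof (((609.0662231445312, -264.86260986328125), (100.2422103881836, 72.45188903808594), 65.75328826904297), [[555.5, -295.70001220703125], [621.5, -325.3999938964844], [662.7000122070312, -234.0], [596.5999755859375, -204.3000030517578]], np.float64(0.08618535334051347))
```

```bash
python3 - <<'E'
from h import *
f=np.load("top0.npz"); im=f["im"];d=f["d"]; P=cloud("top",d); V=im.max(-1)
v,u=np.mgrid[:384,:512]
def fr(pts,o,a):
    a=np.radians(a);e=np.array([np.cos(a),np.sin(a)]);n=np.array([-e[1],e[0]]); q=(pts[:,:2]-o)*1000; return q@e,q@n
# clip fin by dark
m=(u>305)&(u<338)&(v>163)&(v<190)&(P[...,2]>.085)&(V<110)
print("fin px",m.sum(),P[m][:,2].min(),P[m][:,2].max())
for z in(.105,.125,):
  pass
mt=(u>305)&(u<338)&(v>163)&(v<190)&(P[...,2]>.108)
print("fin top n",mt.sum()); 
for a,k in((-23.4,mt),(-23.4,m)):
    x,y=fr(P[k],[.5895,-.255],a); print("fin in tester",x.mean(),x.min(),x.max(),y.mean(),y.min(),y.max(), P[k].mean(0))
# bar
mb=(u>95)&(u<190)&(v>175)&(v<228)&(abs(P[...,2]-.11)<.006)&(V>150)
x,y=fr(P[mb],[.514,.3275],-22); 
import collections
for lo in range(-160,160,20):
    k=(y>=lo)&(y<lo+20); 
    if k.any(): print(lo,k.sum(),x[k].min().round(1),x[k].max().round(1),y[k].min().round(1),y[k].max().round(1))
ms=(u>140)&(u<180)&(v>190)&(v<230)&(P[...,2]>.125)
print("spare fin",ms.sum(),P[ms].mean(0)); print(np.c_[fr(P[ms],[.514,.3275],-22)].round(1).tolist()[:60])
E
```

```text
fin px 66 0.08694241950230763 1.2652959072694385
fin top n 56
fin in tester 6.274627014135372 -273.0389643827466 29.41827826104172 7.894325424386934 -25.19735474232349 155.93738835685545 [ 0.59839378 -0.2502469   0.17714785]
fin in tester 12.088589950630487 -273.0389643827466 29.41827826104172 3.6467408499555036 -46.063268568751916 155.93738835685545 [ 0.60204265 -0.25645414  0.14749233]
-160 9 -10.0 10.3 -144.1 -140.3
-140 44 -11.2 10.8 -140.0 -120.2
-120 49 -27.3 29.0 -119.5 -100.1
-100 78 -34.7 35.0 -100.0 -80.1
-80 64 -34.3 34.5 -79.1 -60.1
-60 70 -34.5 35.0 -60.0 -40.6
-40 39 -11.2 11.0 -39.3 -20.2
-20 42 -11.1 11.4 -20.0 -0.3
0 41 -10.4 11.2 0.2 18.9
20 42 -10.7 10.9 20.2 40.0
40 42 -10.5 11.1 40.4 59.8
60 41 -10.9 11.3 60.0 80.0
80 42 -10.7 11.1 80.1 99.8
100 39 -9.6 11.3 100.3 119.4
120 40 -9.9 11.1 120.7 139.5
140 6 -7.3 10.3 140.2 143.9
spare fin 61 [0.47961725 0.23771869 0.23494717]
[[19.1, -349.2], [19.1, -349.2], [19.1, -349.2], [4.4, -48.0], [19.1, -349.2], [0.4, -48.0], [1.6, -51.4], [2.8, -54.0], [4.0, -57.2], [5.2, -58.8], [19.1, -349.2], [-2.6, -48.5], [-1.3, -51.7], [-0.1, -54.8], [1.0, -56.4], [2.3, -61.0], [3.6, -64.3], [4.7, -66.6], [-4.3, -52.2], [-3.0, -56.2], [-1.8, -59.6], [-0.6, -62.1], [0.6, -65.1], [1.8, -67.7], [3.1, -71.2], [4.3, -73.8], [5.2, -71.7], [-4.7, -59.8], [-3.5, -63.1], [-2.3, -65.6], [-1.1, -68.4], [0.1, -71.5], [1.3, -74.8], [2.6, -77.9], [3.8, -80.8], [4.9, -82.1], [-4.0, -69.6], [-2.7, -73.7], [-1.5, -76.7], [-0.3, -78.9], [0.9, -82.2], [2.1, -84.8], [3.3, -87.6], [4.5, -91.1], [-4.5, -76.8], [-3.3, -79.8], [-2.0, -83.0], [-0.8, -86.5], [0.4, -88.4], [1.6, -91.6], [2.9, -95.6], [3.9, -95.2], [-5.2, -80.8], [-3.7, -87.4], [-2.5, -90.5], [-1.3, -93.3], [-0.0, -96.6], [1.0, -96.6], [-4.2, -94.2], [-3.1, -95.7]]
```

```bash
python3 - <<'E'
from h import *
im=np.load("top0.npz")["im"][...,::-1].copy()
a=im[155:225,280:345]; cv2.imwrite("pics/tz2.png",cv2.resize(a,None,fx=8.5,fy=8.5,interpolation=cv2.INTER_NEAREST))
E
```

```text
(no output)
```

View pics/tz2.png

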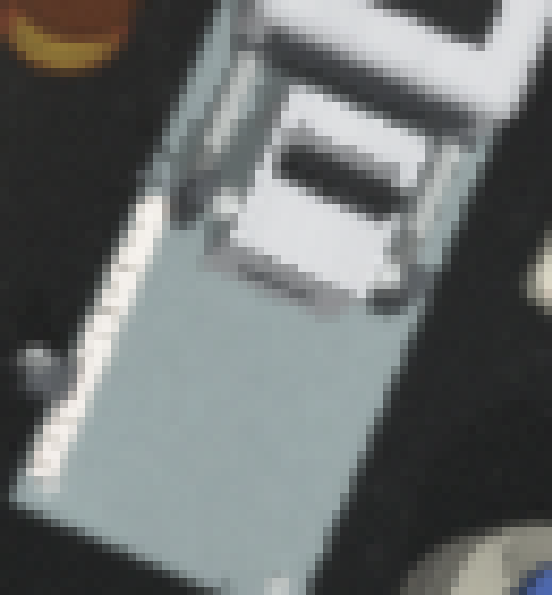

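```bash
python3 - <<'E'
from h import *
f=np.load("top0.npz"); im=f["im"];d=f["d"]; P=cloud("top",d); V=im.max(-1); ok=d>0
v,u=np.mgrid[:384,:512]
def fr(pts,o,a):
    a=np.radians(a);e=np.array([np.cos(a),np.sin(a)]);n=np.array([-e[1],e[0]]); q=(pts[:,:2]-o)*1000; return q@e,q@n
T=[.5895,-.255]
def show(nm,m,o=T,a=-23.4):
    x,y=fr(P[m],o,a); print(nm,m.sum(),"x",np.percentile(x,[0,5,50,95,100]).round(1),"y",np.percentile(y,[0,5,50,95,100]).round(1),"z",np.median(P[m][:,2]).round(4))
w=ok&(u>275)&(u<360)&(v>115)&(v<230)
show("fin",w&(u>305)&(u<338)&(v>163)&(v<190)&(P[...,2]>.106)&(P[...,2]<.13))
show("spare fin",ok&(u>140)&(u<180)&(v>190)&(v<230)&(P[...,2]>.128)&(P[...,2]<.16),[.514,.3275],-22)
show("house",w&(u>300)&(abs(P[...,2]-.085)<.006)&(v<172)&(V>60)&(P[...,0]>.645))
x,y=fr(P.reshape(-1,3),T,-23.4); x=x.reshape(u.shape);y=y.reshape(u.shape)
show("roof",w&(abs(x)<60)&(abs(y)<32)&(P[...,2]>.083)&(P[...,2]<.09))
for lo in range(-130,60,10):
  k=w&(P[...,2]>.01)&(P[...,2]<.022)&(x>lo)&(x<lo+10)
  if k.any(): print(lo,y[k].min().round(1),y[k].max().round(1))
show("plate",w&(P[...,2]>.011)&(P[...,2]<.022)&(V>120)&(abs(y)<60))
k=w&(y>66)&(y<95)&(P[...,2]>.03)&(P[...,2]<.075)&(x<-10); show("mark",k); print(np.c_[u[k],v[k],x[k],y[k],P[k][:,2]*1000,V[k]].round(0).astype(int).tolist())
k=w&(y>40)&(y<75)&(P[...,2]>.055)&(P[...,2]<.1)&(abs(x)<25); print("upr",np.c_[u[k],v[k],x[k],y[k],P[k][:,2]*1000,V[k]].round(0).astype(int).tolist())
k=w&(y<-30)&(y>-75)&(P[...,2]>.055)&(P[...,2]<.1)&(abs(x)<25); print("uprR",np.c_[u[k],v[k],x[k],y[k],P[k][:,2]*1000,V[k]].round(0).astype(int).tolist())
E
```

```text
fin 53 x [17.4 17.8 21.8 27.4 29.4] y [-25.2 -22.8  -0.6  21.3  23.6] z 0.1159
spare fin 54 x [-5.2 -4.4  0.2  4.6  5.2] y [-96.6 -95.6 -73.8 -50.3 -48. ] z 0.1444
house 739 x [ 52.4  81.7 133.  196.1 202.4] y [-58.2 -53.5   3.5  52.5  56.8] z 0.0854
roof 249 x [-13.2 -10.   14.9  54.7  57.4] y [-31.1 -28.3  -0.9  26.4  29.1] z 0.0864
-130 -65.5 62.4
-120 -109.3 63.3
-110 -105.5 62.7
-100 -105.6 76.8
-90 -108.3 87.5
-80 -66.0 85.5
-70 -65.4 62.8
-60 -65.8 63.3
-50 -65.1 62.8
-40 -66.0 63.9
-30 -64.2 63.0
-20 -65.1 62.5
-10 -66.9 62.1
0 -65.6 63.2
10 -64.5 63.9
20 -158.0 63.5
30 -166.9 124.5
40 -168.2 142.1
50 -165.7 151.3
plate 1279 x [-135.9 -128.7  -63.6   51.2  315.2] y [-60.  -55.7   2.1  55.7  59.9] z 0.0167
mark 10 x [-86.3 -85.2 -82.9 -81.9 -81.6] y [66.3 69.1 77.6 83.4 84.4] z 0.045
[[282, 196, -83, 84, 52, 82], [283, 196, -83, 82, 65, 149], [284, 196, -82, 79, 64, 167], [282, 197, -83, 82, 32, 96], [283, 197, -83, 79, 43, 128], [284, 197, -82, 76, 47, 139], [285, 197, -83, 74, 59, 143], [284, 198, -83, 74, 33, 120], [284, 199, -86, 73, 31, 104], [286, 199, -84, 66, 34, 98]]

[... 937 characters left out ...]
 [329, 186, 10, -48, 81, 113], [324, 187, 0, -33, 80, 205], [325, 187, 3, -38, 73, 219], [326, 187, 3, -40, 78, 207], [327, 187, 4, -43, 81, 125], [328, 187, 5, -46, 83, 100], [329, 187, 7, -49, 81, 102], [330, 187, 9, -52, 79, 105], [323, 188, -5, -31, 84, 200], [324, 188, -2, -36, 73, 177], [325, 188, -1, -38, 79, 177], [326, 188, 1, -42, 76, 159], [327, 188, 0, -43, 84, 112], [328, 188, 1, -46, 87, 99], [329, 188, 4, -50, 81, 102], [325, 189, -2, -42, 65, 92], [326, 189, -3, -43, 76, 94], [327, 189, -2, -45, 80, 86], [328, 189, -1, -48, 81, 99], [329, 189, 0, -51, 82, 109], [325, 190, -3, -44, 58, 69], [326, 190, -3, -46, 63, 72], [327, 190, -3, -49, 69, 82], [328, 190, -2, -51, 73, 116]]
```

```bash
cat >> h.py <<'E'
def go(p,yaw):
    """shift in tool axes (before roll) to world p with tool y at yaw deg (mod 180), from measured state"""
    s=r.get_state(); M=R.from_quat(s["eef_rot"]).as_matrix(); y=np.degrees(np.arctan2(M[1,1],M[0,1]))
    dl=(yaw-y+90)%180-90   # world yaw change
    sh=M.T@(np.array(p)-s["tool_pos"])
    roll=np.radians(dl)*np.sign(M[2,0])
    print("t",s["clock"],"pos",np.round(s["tool_pos"],4),"yaw",round(y,2),"xdir",M[:,0].round(4),"z",M[:,2].round(3),"q",s["q"].round(2),"F",s["contact_force"].round(1),"open",round(s["opening"],3))
    print("world d",(np.array(p)-s["tool_pos"]).round(4),"tool shift",sh.round(4),"roll",round(roll,4))
    return sh,roll
def tw(x,y,o=(.5918,-.256),a=-23.4):
    a=np.radians(a); return np.array([o[0]+x/1000*np.cos(a)-y/1000*np.sin(a),o[1]+x/1000*np.sin(a)+y/1000*np.cos(a)])
E
python3 - <<'E'
from h import *
a=tw(22.3,-.8,(.5895,-.255)); print(a)
go([a[0],a[1],.25],-23.4)
for nm,p in dict(wb=(341,228),bb=(289,155)).items(): print(nm,onplane("top",*p,.14))
E
```

```text
[ 0.60964821 -0.2645906 ]
t 0.1 pos [ 0.2239 -0.5829  0.238 ] yaw -68.98 xdir [-7.0e-04  1.5e-03 -1.0e+00] z [-0.933 -0.359  0.   ] q [ 1.24  0.69 -0.19  1.57  0.16  0.9  -0.22] F [ 0.1  0.3 -0.2] open 1.003
world d [0.3857 0.3183 0.012 ] tool shift [-0.0118 -0.1588 -0.4743] roll -0.7955
wb [ 0.43542643 -0.32309044  0.14      ]
bb [ 0.6724228  -0.15824159  0.14      ]
```

Emit:
arm_command --pt "0.06 -0.002 -0.0159 -0.0474 0" --pt "0.06 -0.002 -0.0159 -0.0474 0" --pt "0.06 -0.002 -0.0159 -0.0474 0" --pt "0.06 -0.002 -0.0159 -0.0474 0" --pt "0.06 -0.002 -0.0159 -0.0474 0" --pt "0.06 -0.002 -0.0159 -0.0474 0" --pt "0.06 0 -0.0159 -0.0474 0" --pt "0.06 0 -0.0159 -0.0474 0" --pt "0.06 0 -0.0159 -0.0474 0" --pt "0.06 0 -0.0157 -0.0477 0" --pt "0.06 0 0 0 -0.159" --pt "0.06 0 0 0 -0.159" --force 30

```text
clock: 1.6
tool_pos: [0.6102, -0.264, 0.2499]
eef_rot: [-0.665, -0.24, 0.666, -0.24]
contact_force: [0.2, -0.4, 0.3]
opening: 0.685
```

Emit:
arm_command --pt "0.06 0.02 0 0 -0.159" --pt "0.06 0.02 0 0 -0.159" --pt "0.06 0.02 0 0 -0.159" --pt "0.06 0 0 0 0"

```text
clock: 2.1
tool_pos: [0.6084, -0.2649, 0.1886]
eef_rot: [-0.591, -0.389, 0.592, -0.386]
contact_force: [-0.7, -0.2, -0.0]
opening: 0.682
```

```bash
python3 - <<'E'
from h import *
a=tw(22.3,-.8,(.5895,-.255))
go([a[0],a[1],.091],-23.4)
im,d=r.snapshot("side"); cv2.imwrite("pics/s1.png",cv2.resize(im[130:290,180:380,::-1],None,fx=3.7,fy=3.7,interpolation=cv2.INTER_CUBIC))
E
```

```text
t 2.1 pos [ 0.6084 -0.2649  0.1886] yaw -23.53 xdir [-0.0042  0.0018 -1.    ] z [-0.399 -0.917  0.   ] q [ 0.52  0.81 -0.35  1.48  0.32  0.91 -0.34] F [-0.7 -0.2 -0. ] open 0.682
world d [ 0.0013  0.0003 -0.0976] tool shift [ 0.0976  0.0015 -0.0008] roll -0.0023
```

View pics/s1.png

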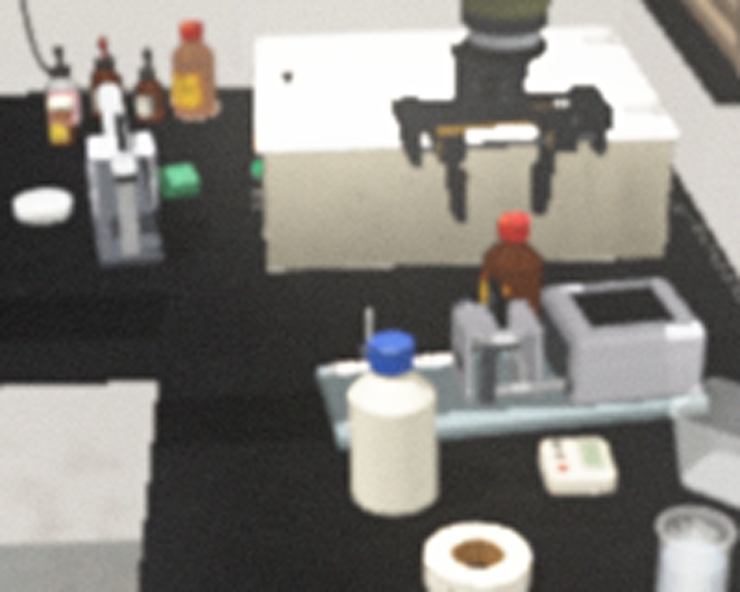

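Emit:
arm_command --pt "0.06 0.025 0.0015 -0.0008 0" --pt "0.06 0.025 0 0 0" --pt "0.06 0.025 0 0 0" --pt "0.06 0.016 0 0 0" --pt "0.06 0.006 0 0 0" --pt "0.06 0 0 0 0"

```text
clock: 2.9
tool_pos: [0.612, -0.2651, 0.0941]
eef_rot: [0.591, 0.388, -0.591, 0.388]
contact_force: [0.5, 0.1, 0.5]
opening: 0.678
```

```bash
python3 - <<'E'
from h import *
a=tw(22.3,-.8,(.5895,-.255))
go([a[0],a[1],.091],-23.4)
im,d=r.snapshot("side"); cv2.imwrite("pics/s2.png",cv2.resize(im[180:250,270:390,::-1],None,fx=6,fy=6,interpolation=cv2.INTER_CUBIC))
E
```

```text
t 2.9 pos [ 0.612  -0.2651  0.0941] yaw -23.47 xdir [ 6.e-04 -4.e-04 -1.e+00] z [-0.398 -0.917  0.   ] q [ 0.5   0.93 -0.31  1.53  0.37  0.74 -0.38] F [0.5 0.1 0.5] open 0.678
world d [-0.0024  0.0005 -0.0031] tool shift [ 0.0031 -0.0024  0.0005] roll -0.0012
```

View pics/s2.png

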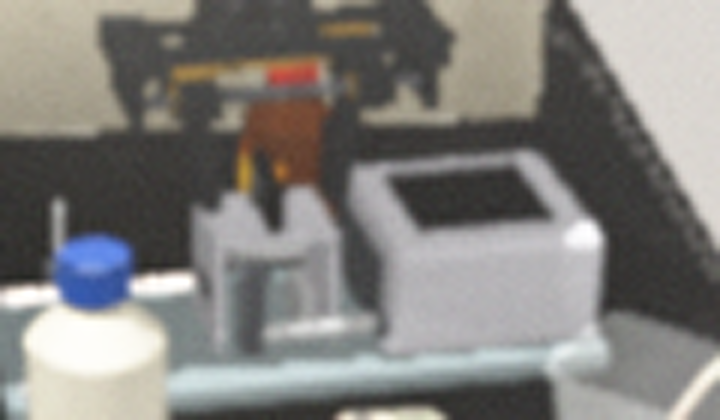

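Emit:
arm_command --pt "0.06 0.002 -0.0022 0.0005 0" --pt "0.0 0 0 0 0" --pt "0.0 0 0 0 0" --pt "0.0 0 0 0 0" --pt "0.0 0 0 0 0" --force 30

```text
clock: 3.58
tool_pos: [0.6095, -0.2646, 0.0918]
eef_rot: [0.591, 0.388, -0.591, 0.388]
contact_force: [-0.3, 0.4, 0.6]
opening: 0.25
```

Emit:
arm_command --pt "0.0 0 0 0 0" --pt "0.0 0 0 0 0" --pt "0.0 0 0 0 0"

```text
clock: 3.95
tool_pos: [0.6094, -0.2645, 0.0917]
eef_rot: [-0.591, -0.388, 0.591, -0.388]
contact_force: [0.3, -0.7, -0.6]
opening: 0.112
```

Emit:
arm_command --pt "0.0 -0.006 0 0 0" --pt "0.0 -0.012 0 0 0" --pt "0.0 -0.02 0 0 0" --pt "0.0 -0.025 0 0 0" --pt "0.0 -0.03 0 0 0" --pt "0.0 -0.03 0 0 0" --pt "0.0 -0.027 0 0 0" --pt "0 0 0 0 0"

```text
clock: 4.95
tool_pos: [0.6112, -0.2649, 0.2454]
eef_rot: [0.593, 0.386, -0.59, 0.39]
contact_force: [0.0, -0.2, -2.0]
opening: 0.11
```

```bash
python3 - <<'E'
from h import *
a=tw(0.2,10,(.514,.3275),-22); print(a)
go([a[0],a[1],.24],-22)
im,d=r.snapshot("side"); cv2.imwrite("pics/s3.png",cv2.resize(im[130:290,180:380,::-1],None,fx=3.7,fy=3.7,interpolation=cv2.INTER_CUBIC))
E
```

```text
[0.5179315  0.33669692]
t 4.95 pos [ 0.6112 -0.2649  0.2454] yaw -23.45 xdir [ 0.0064 -0.002  -1.    ] z [-0.398 -0.917 -0.001] q [ 0.53  0.75 -0.37  1.42  0.29  1.01 -0.31] F [ 0.  -0.2 -2. ] open 0.11
world d [-0.0933  0.6016 -0.0054] tool shift [ 0.0035 -0.325  -0.5148] roll -0.0253
```

View pics/s3.png

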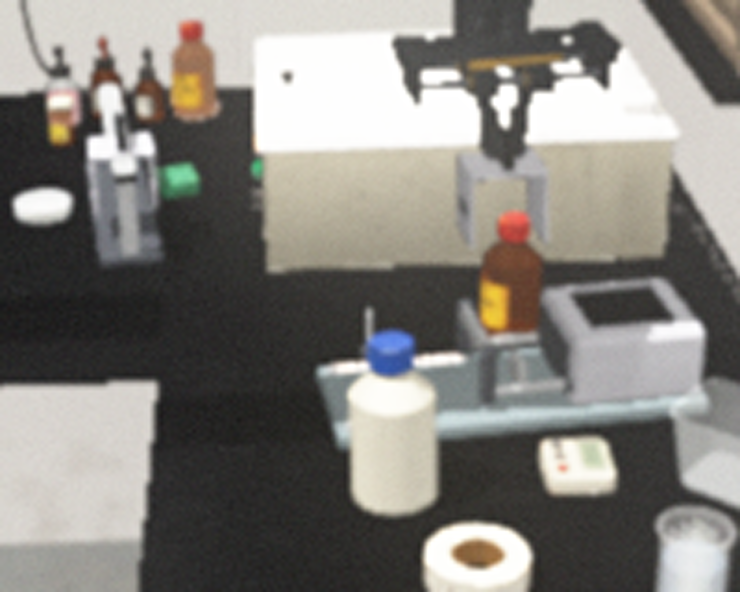

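```bash
python3 - <<'E'
from h import *
d=np.load("top0.npz")["d"]; P=cloud("top",d)
for u,v in((217,183),(205,160),(128,132),(225,175)): print(P[v,u].round(3))
im=np.load("top0.npz")["im"]; m=(P[...,2]>.05)&(P[...,0]>.4); k=m&(np.mgrid[:384,:512][1]<290)&(np.mgrid[:384,:512][1]>120); q=P[k&(P[...,1]>-.15)&(P[...,1]<.2)]; print(q[np.argsort(q[:,0])[:8]].round(3))
E
```

```text
[0.573 0.074 0.163]
[0.648 0.114 0.161]
[0.738 0.365 0.158]
[0.6   0.05  0.159]
[[ 0.401 -0.003  1.265]
 [ 0.401 -0.003  1.265]
 [ 0.401 -0.003  1.265]
 [ 0.401 -0.003  1.265]
 [ 0.401 -0.003  1.265]
 [ 0.401 -0.003  1.265]
 [ 0.401 -0.003  1.265]
 [ 0.401 -0.003  1.265]]
```

Emit:
arm_command --pt "0.0 -0.02 0 0 0" --pt "0.0 -0.02 -0.0262 -0.0415 0" --pt "0.0 -0.01 -0.0262 -0.0415 0" --pt "0.0 0 -0.0262 -0.0415 0" --pt "0.0 0 -0.0262 -0.0415 0" --pt "0.0 0 -0.0262 -0.0415 0" --pt "0.0 0 -0.0262 -0.0415 0" --pt "0.0 0 -0.0262 -0.0415 0" --pt "0.0 0 -0.0262 -0.0415 0" --pt "0.0 0 -0.0262 -0.0415 0" --pt "0.0 0 -0.0262 -0.0415 0" --pt "0.0 0 -0.0262 -0.0415 0"

```text
clock: 6.5
tool_pos: [0.5255, 0.2698, 0.2904]
eef_rot: [-0.59, -0.388, 0.592, -0.388]
contact_force: [1.7, 0.3, -2.1]
opening: 0.109
```

Emit:
arm_command --pt "0.0 0 -0.02 -0.0317 -0.0253" --pt "0.0 0 -0.014 -0.022 0" --pt "0.0 0 0 0 0" --pt "0.0 0 0 0 0"

```text
clock: 7.0
tool_pos: [0.5163, 0.3296, 0.2908]
eef_rot: [-0.586, -0.394, 0.587, -0.396]
contact_force: [0.5, -1.2, -1.9]
opening: 0.11
```

```bash
python3 - <<'E'
from h import *
a=tw(0.2,10,(.514,.3275),-22)
go([a[0],a[1],.22],-22)
for n in("top","side"):
  im,d=r.snapshot(n); np.savez(f"{n}1.npz",im=im,d=d); cv2.imwrite(f"pics/{n}4.png",cv2.resize(im[120:250,60:240,::-1] if n=="top" else im[100:250,150:330,::-1],None,fx=4,fy=4,interpolation=cv2.INTER_CUBIC))
E
```

```text
t 7.0 pos [0.5163 0.3296 0.2908] yaw -22.06 xdir [-9.0e-04 -2.8e-03 -1.0e+00] z [-0.376 -0.927  0.003] q [-0.44  0.63 -0.37  1.53  0.26  1.03 -1.26] F [ 0.5 -1.2 -1.9] open 0.11
world d [ 0.0016  0.0071 -0.0708] tool shift [ 0.0708 -0.0012 -0.0074] roll -0.0011
```

View pics/top4.png

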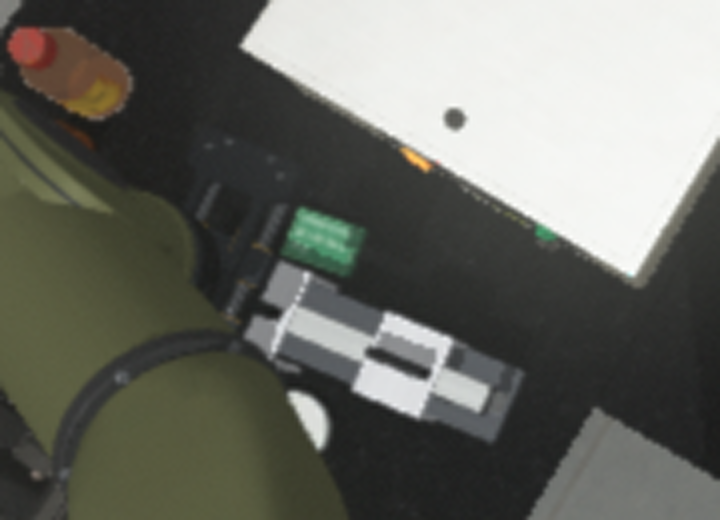

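View pics/side4.png

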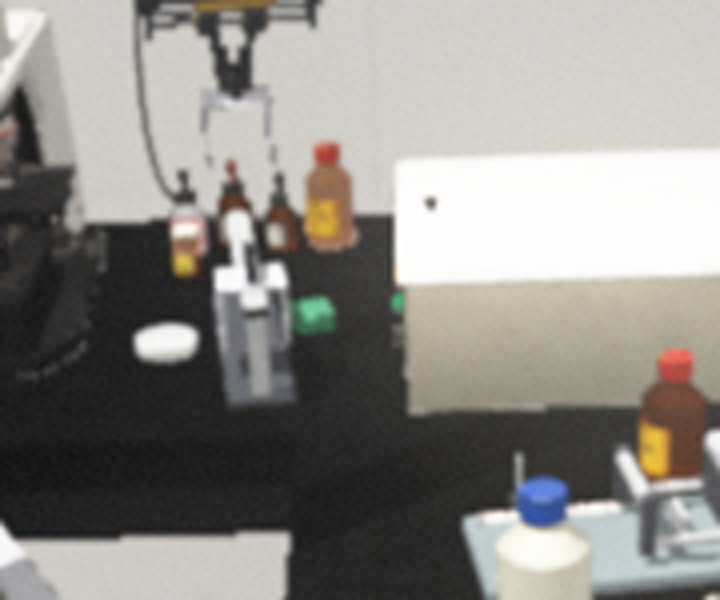

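Emit:
arm_command --pt "0.0 0 -0.0012 -0.0074 0" --pt "0.0 0.03 0 0 0" --pt "0.0 0.03 0 0 0" --pt "0.0 0.03 0 0 0" --pt "0.0 0.02 0 0 0" --pt "0.0 0 0 0 0"

```text
clock: 7.85
tool_pos: [0.5172, 0.3381, 0.1803]
eef_rot: [-0.585, -0.395, 0.587, -0.395]
contact_force: [-0.2, -0.1, -1.6]
opening: 0.111
```

```bash
python3 - <<'E'
from h import *
a=tw(0.2,10,(.514,.3275),-22)
go([a[0],a[1],.12],-22)
for n in("side",):
  im,d=r.snapshot(n); np.savez(f"{n}1.npz",im=im,d=d); cv2.imwrite(f"pics/{n}5.png",cv2.resize(im[130:230,160:280,::-1],None,fx=6,fy=6,interpolation=cv2.INTER_CUBIC))
E
```

```text
t 7.85 pos [0.5172 0.3381 0.1803] yaw -22.01 xdir [-0.0025 -0.0021 -1.    ] z [-0.375 -0.927  0.003] q [-0.47  0.76 -0.33  1.64  0.32  0.8  -1.33] F [-0.2 -0.1 -1.6] open 0.111
world d [ 0.0008 -0.0014 -0.0603] tool shift [0.0603 0.0013 0.0009] roll -0.0001
```

View pics/side5.png

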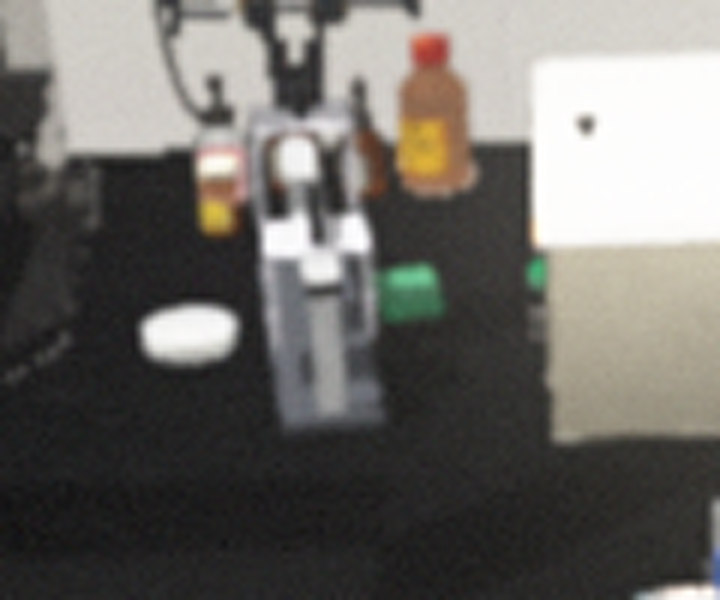

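Emit:
arm_command --pt "0.0 0.02 0.0013 0.0009 0" --pt "0.0 0.02 0 0 0" --pt "0.0 0.012 0 0 0" --pt "0.0 0.005 0 0 0" --pt "0.0 0.002 0 0 0" --pt "0.0 0 0 0 0"

```text
clock: 8.65
tool_pos: [0.5189, 0.3379, 0.1232]
eef_rot: [0.586, 0.396, -0.586, 0.395]
contact_force: [0.3, 0.3, -2.0]
opening: 0.109
```

Emit:
arm_command --pt "0.0 0.0015 0 0 0" --pt "0.0 0.0015 0 0 0" --pt "0.0 0.001 0 0 0" --pt "0.0 0 0 0 0"

```text
clock: 9.15
tool_pos: [0.5187, 0.3376, 0.1196]
eef_rot: [0.586, 0.395, -0.586, 0.396]
contact_force: [-1.7, -0.7, 5.0]
opening: 0.113
```

Emit:
arm_command --pt "0.02 0 0 0 0" --pt "0.04 0 0 0 0" --pt "0.05 0 0 0 0" --pt "0.05 0 0 0 0" --pt "0.05 -0.01 0 0 0" --pt "0.05 -0.03 0 0 0" --pt "0.05 -0.03 0 0 0" --pt "0.05 -0.05 0 0 0" --pt "0.05 -0.04 0 0 0" --pt "0.05 0 0 0 0"

```text
clock: 10.4
tool_pos: [0.5201, 0.3392, 0.283]
eef_rot: [0.589, 0.396, -0.583, 0.395]
contact_force: [-0.2, 1.7, -0.6]
opening: 0.57
```

```bash
python3 - <<'E'
from h import *
a=tw(1.5,0,(.5895,-.255))
go([a[0],a[1],.29],-23.4)
for n in("side","top"):
  im,d=r.snapshot(n); np.savez(f"{n}2.npz",im=im,d=d); cv2.imwrite(f"pics/{n}6.png",cv2.resize(im[130:230,160:280,::-1]if n=="side" else im[150:240,80:200,::-1],None,fx=6,fy=6,interpolation=cv2.INTER_CUBIC))
E
```

```text
t 10.4 pos [0.5201 0.3392 0.283 ] yaw -22.0 xdir [ 0.0064  0.0051 -1.    ] z [-0.375 -0.927 -0.007] q [-0.45  0.65 -0.37  1.53  0.26  1.01 -1.27] F [-0.2  1.7 -0.6] open 0.57
world d [ 0.0708 -0.5948  0.007 ] tool shift [-0.0096  0.2884  0.5249] roll 0.0244
```

View pics/side6.png

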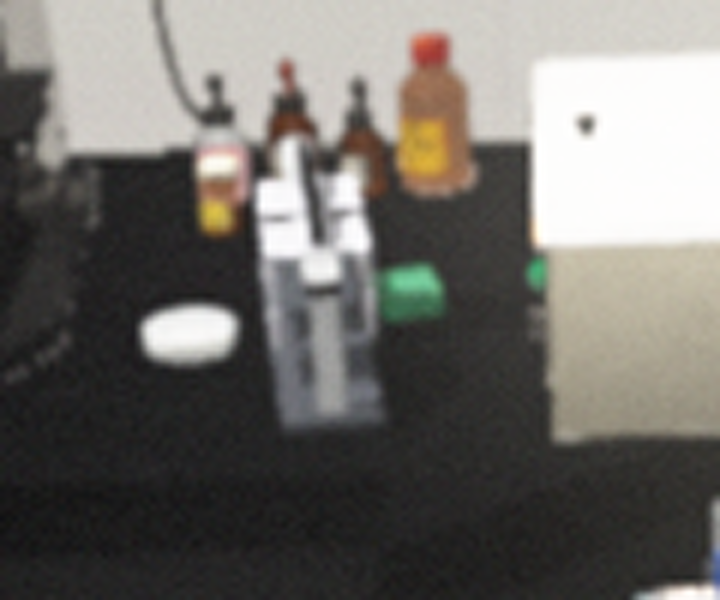

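View pics/top6.png

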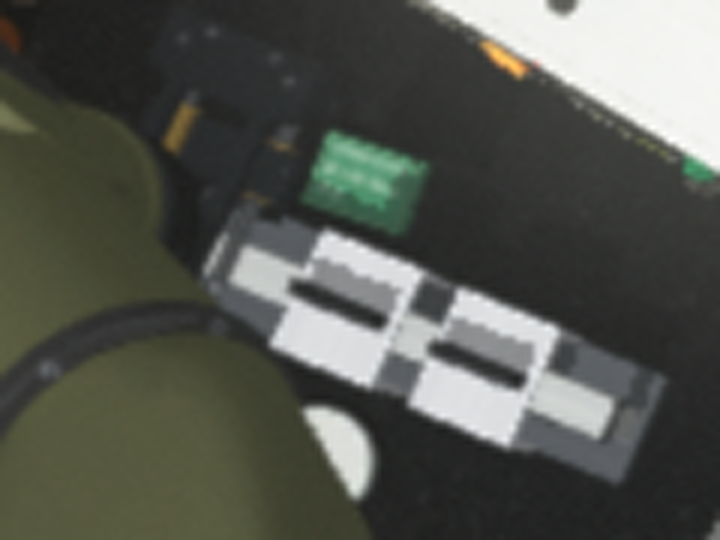

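```bash
python3 - <<'E'
from h import *
for n,c in(("top",(165,215,275,340)),("side",(195,260,265,345))):
  im=np.load(n+"2.npz")["im"]; a,b,e,f=c
  cv2.imwrite(f"pics/{n}7.png",cv2.resize(im[a:b,e:f,::-1],None,fx=9.5,fy=9.5,interpolation=cv2.INTER_NEAREST))
d=np.load("top2.npz")["d"];P=cloud("top",d)
v,u=np.mgrid[:384,:512]
a=np.radians(-23.4);e=np.array([np.cos(a),np.sin(a)]);n=np.array([-e[1],e[0]]); q=(P[...,:2]-[.5895,-.255])*1000; x=q@e;y=q@n;z=P[...,2]*1000
k=(d>0)&(abs(y)<36)&(abs(x)<40)&(z>60)&(z<90); print("bar",k.sum(),x[k].min(),x[k].max(),x[k].mean(),z[k].max())
k=(d>0)&(y>50)&(y<75)&(abs(x)<30)&(z>45)&(z<90);print("index",np.c_[u[k],v[k],x[k],y[k],z[k]].round(0).astype(int).tolist())
k=(d>0)&(abs(y)<65)&(abs(y)>40)&(abs(x)<40)&(z>74)&(z<90);print("upr",x[k].min(),x[k].max(),x[k].mean())
k=(d>0)&(abs(y)<30)&(abs(x)<60)&(z>34)&(z<50);print("lug",np.c_[u[k],v[k],x[k],y[k],z[k]].round(0).astype(int).tolist())
k=(d>0)&(y>60)&(y<95)&(abs(x+82)<30)&(z>25)&(z<75);print("mark",np.c_[u[k],v[k],x[k],y[k],z[k]].round(0).astype(int).tolist())
E
```

```text
bar 86 -3.282185596489395 10.776636051145045 2.7564399469003793 82.99421109995819
index [[296, 175, 5, 69, 57], [297, 175, 4, 66, 65], [298, 176, 2, 62, 66], [299, 176, 4, 58, 64], [302, 176, 4, 51, 82], [300, 177, 3, 54, 60], [301, 177, 3, 51, 66]]
upr -3.13053272712205 10.59358493809218 3.12011611671103
lug [[314, 171, 47, 15, 45], [313, 172, 42, 17, 44], [314, 172, 45, 13, 39], [315, 172, 45, 11, 46], [316, 172, 47, 7, 41], [313, 173, 41, 15, 36], [314, 173, 41, 12, 42], [315, 173, 41, 10, 48], [316, 173, 44, 6, 43], [317, 173, 45, 2, 42], [318, 173, 47, -1, 42], [316, 174, 40, 4, 43], [317, 174, 42, 1, 43], [318, 174, 44, -3, 40], [319, 174, 45, -5, 43], [320, 174, 48, -10, 36], [321, 174, 47, -12, 44], [317, 175, 40, -1, 36], [318, 175, 40, -4, 41], [319, 175, 41, -7, 45], [320, 175, 43, -10, 40], [321, 175, 45, -14, 40], [322, 175, 46, -17, 43], [320, 176, 41, -12, 38], [321, 176, 41, -15, 40], [322, 176, 43, -18, 40]]
mark [[282, 196, -82, 84, 50], [283, 196, -83, 82, 65], [284, 196, -81, 79, 59], [282, 197, -83, 82, 36], [283, 197, -84, 80, 46], [284, 197, -83, 77, 53], [285, 197, -83, 74, 61], [286, 197, -77, 69, 29], [287, 197, -75, 65, 29], [283, 198, -84, 77, 27], [284, 198, -83, 74, 29], [285, 198, -81, 70, 27], [286, 198, -79, 67, 25], [287, 198, -78, 64, 25], [283, 199, -87, 76, 29], [284, 199, -86, 72, 27], [285, 199, -84, 69, 27], [286, 199, -83, 66, 30], [283, 200, -90, 74, 26], [284, 200, -89, 71, 30], [285, 200, -88, 68, 28], [287, 200, -85, 61, 27], [285, 201, -91, 66, 27]]
```

View pics/top7.png

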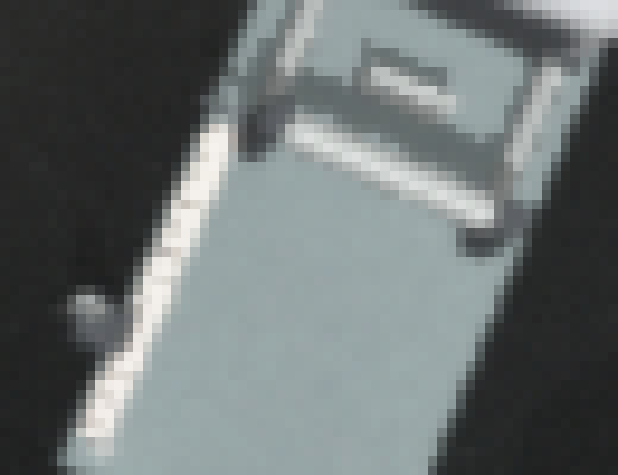

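View pics/side7.png

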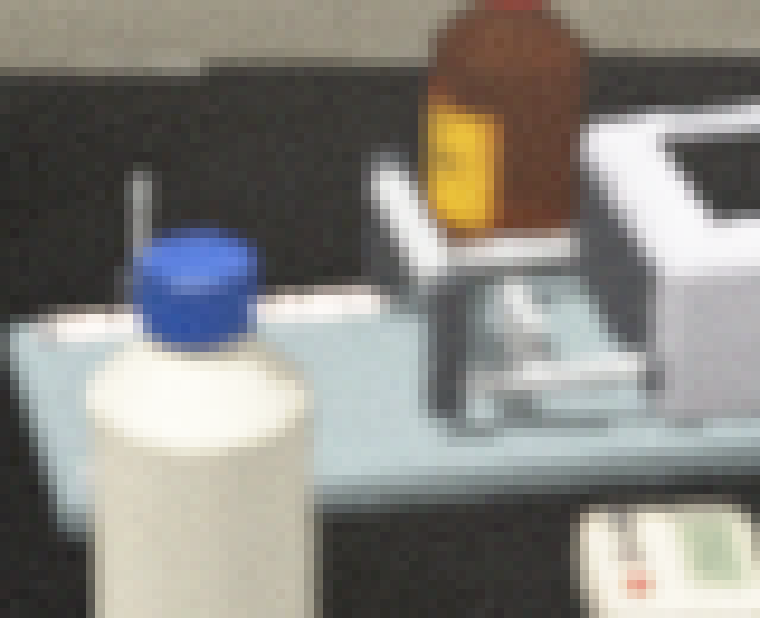

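```bash
python3 - <<'E'
from h import *
im=np.load("side2.npz")["im"].astype(int).sum(2)
for v in range(211,220): print(v,im[v,275:287])
a=np.radians(-23.4);e=np.array([np.cos(a),np.sin(a)]);n=np.array([-e[1],e[0]]);T=np.array([.5895,-.255])
def yplane(nm,u,v,Y):
    c,M,ey=cam(nm); d=M@np.array([(u-c["cx"])/c["fx"],(v-c["cy"])/c["fy"],1.]); s=(Y/1000-(ey[:2]-T)@n)/(d[:2]@n); p=ey+d*s; return ((p[:2]-T)@e*1000,p[2]*1000)
for u,v in((279.6,213),(279.8,216),(279.3,220)): print(yplane("side",u,v,80))
for u,v in((283.5,196.2),(284.5,196.8)):
  p=onplane("top",u,v,.062)[:2]-T; print(p@e*1000,p@n*1000)
E
```

```text
211 [143 143 146 145 135 136 144 147 152 160 157 167]
212 [156 140 141 153 195 184 147 142 152 151 164 164]
213 [136 146 136 207 330 275 187 155 158 159 155 158]
214 [144 134 148 260 442 374 210 148 154 165 157 168]
215 [157 130 152 271 456 379 202 159 165 164 155 160]
216 [139 142 154 246 433 350 209 153 155 153 155 154]
217 [143 150 138 256 401 337 192 149 164 152 149 156]
218 [141 150 144 243 418 339 179 164 167 183 182 189]
219 [151 149 142 248 412 348 233 221 265 280 303 302]
(np.float64(-79.41825482100549), np.float64(63.519056722305514))
(np.float64(-78.76987494529014), np.float64(51.48243068809843))
(np.float64(-80.68217845446152), np.float64(35.595543934845765))
-82.73622366313374 80.00414607698434
-83.24835443555143 76.02582721985458
```

Emit:
arm_command --pt "0.05 0 0.0264 0.0477 0" --pt "0.05 0 0.0264 0.0477 0" --pt "0.05 0 0.0264 0.0477 0" --pt "0.05 0 0.0264 0.0477 0" --pt "0.05 0 0.0264 0.0477 0" --pt "0.05 0 0.0264 0.0477 0" --pt "0.05 0 0.0264 0.0477 0" --pt "0.05 0 0.0264 0.0477 0" --pt "0.05 0 0.0264 0.0477 0" --pt "0.05 0 0.0264 0.0477 0" --pt "0.05 0 0.0264 0.0477 0.0244" --pt "0.05 0 0 0 0"

```text
clock: 12.0
tool_pos: [0.5893, -0.2643, 0.2761]
eef_rot: [-0.591, -0.386, 0.595, -0.386]
contact_force: [-0.3, 0.6, 0.4]
opening: 0.566
```

Emit:
arm_command --pt "0.05 0.03 0 0 0" --pt "0.05 0.05 0 0 0" --pt "0.05 0.05 0 0 0" --pt "0.05 0.02 0 0 0" --pt "0.05 0 0 0 0" --pt "0.05 0 0 0 0"

```text
clock: 12.75
tool_pos: [0.592, -0.257, 0.1294]
eef_rot: [0.591, 0.388, -0.59, 0.389]
contact_force: [0.1, -0.5, -0.4]
opening: 0.568
```

```bash
python3 - <<'E'
from h import *
a=tw(3.4,0,(.5895,-.255))
go([a[0],a[1],.053],-23.4)
im,d=r.snapshot("side"); cv2.imwrite("pics/s8.png",cv2.resize(im[170:260,260:380,::-1],None,fx=6,fy=6,interpolation=cv2.INTER_CUBIC))
E
```

```text
t 12.75 pos [ 0.592  -0.257   0.1294] yaw -23.33 xdir [ 9.e-04  2.e-04 -1.e+00] z [-0.396 -0.918 -0.001] q [ 0.52  0.86 -0.33  1.59  0.37  0.75 -0.39] F [ 0.1 -0.5 -0.4] open 0.568
world d [ 0.0006  0.0007 -0.0764] tool shift [ 0.0764  0.0003 -0.0008] roll 0.0011
```

View pics/s8.png

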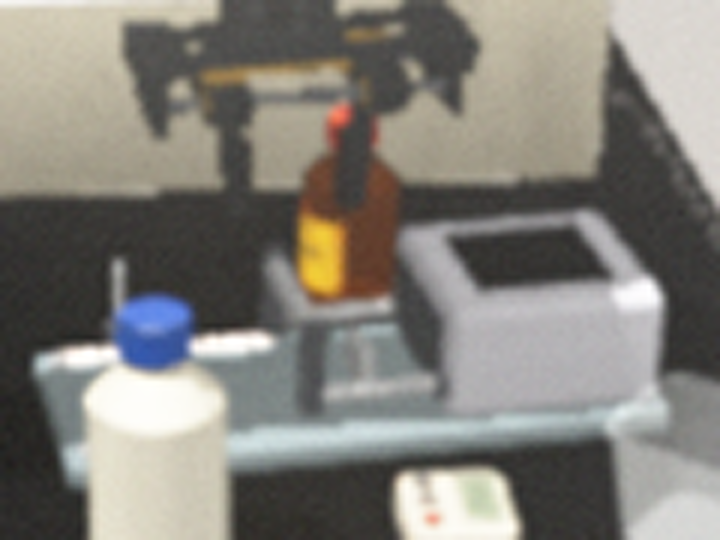

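Emit:
arm_command --pt "0.05 0.02 0.0003 -0.0008 0" --pt "0.05 0.025 0 0 0" --pt "0.05 0.018 0 0 0" --pt "0.05 0.0085 0 0 0" --pt "0.05 0.003 0 0 0" --pt "0.05 0 0 0 0"

```text
clock: 13.55
tool_pos: [0.5924, -0.2571, 0.0546]
eef_rot: [0.591, 0.388, -0.591, 0.389]
contact_force: [1.2, 0.3, -0.5]
opening: 0.567
```

```bash
python3 - <<'E'
from h import *
a=tw(3.4,0,(.5895,-.255))
go([a[0],a[1],.055],-23.4)
im,d=r.snapshot("side"); cv2.imwrite("pics/s9.png",cv2.resize(im[170:260,260:380,::-1],None,fx=6,fy=6,interpolation=cv2.INTER_CUBIC))
E
```

```text
t 13.55 pos [ 0.5924 -0.2571  0.0546] yaw -23.38 xdir [ 8.e-04 -3.e-04 -1.e+00] z [-0.397 -0.918 -0.   ] q [ 0.49  0.97 -0.29  1.61  0.41  0.62 -0.43] F [ 1.2  0.3 -0.5] open 0.567
world d [0.0002 0.0008 0.0004] tool shift [-0.0004 -0.0001 -0.0008] roll 0.0003
```

View pics/s9.png

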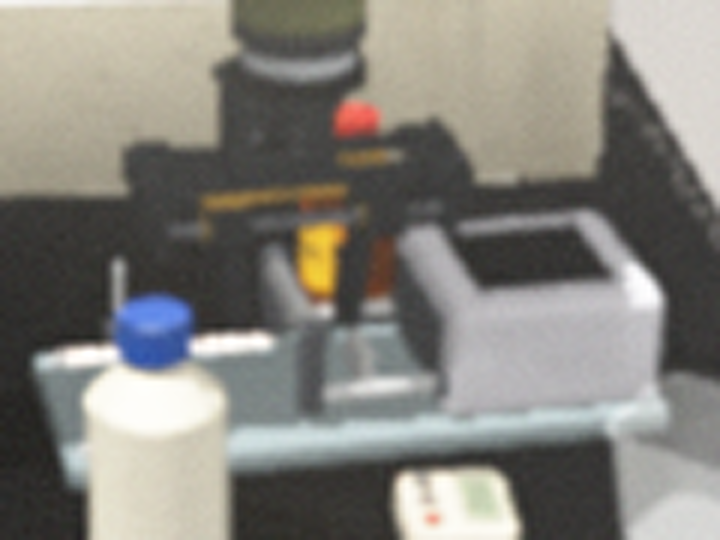

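Emit:
arm_command --pt "0.0 0 0 0 0" --pt "0.0 0 0 0 0" --pt "0.0 0 0 0 0" --pt "0.0 0 0 0 0" --pt "0.0 0 0 0 0" --pt "0.0 0 0 0 0" --pt "0.0 0 0 0 0" --force 40

```text
clock: 14.48
tool_pos: [0.5924, -0.2572, 0.0543]
eef_rot: [0.591, 0.388, -0.591, 0.389]
contact_force: [1.7, -0.9, -1.0]
opening: 0.131
```

Emit:
arm_command --pt "0.0 0 0 0 0" --pt "0.0 0 0 0 0"

```text
clock: 14.72
tool_pos: [0.5924, -0.2572, 0.0543]
eef_rot: [0.591, 0.388, -0.591, 0.389]
contact_force: [2.1, -0.8, -1.4]
opening: 0.135
```

```bash
python3 - <<'E'
from h import *
print(r.get_state()["opening"])
for n,c in(("top",(150,215,265,350)),("side",(180,250,270,370))):
  im,d=r.snapshot(n); a,b,e,f=c
  cv2.imwrite(f"pics/{n}10.png",cv2.resize(im[a:b,e:f,::-1],None,fx=7,fy=7,interpolation=cv2.INTER_CUBIC))
E
```

```text
0.135327003951914
```

View pics/top10.png

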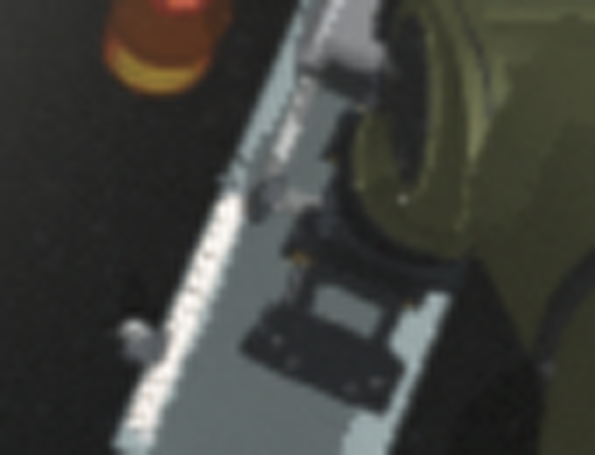

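View pics/side10.png

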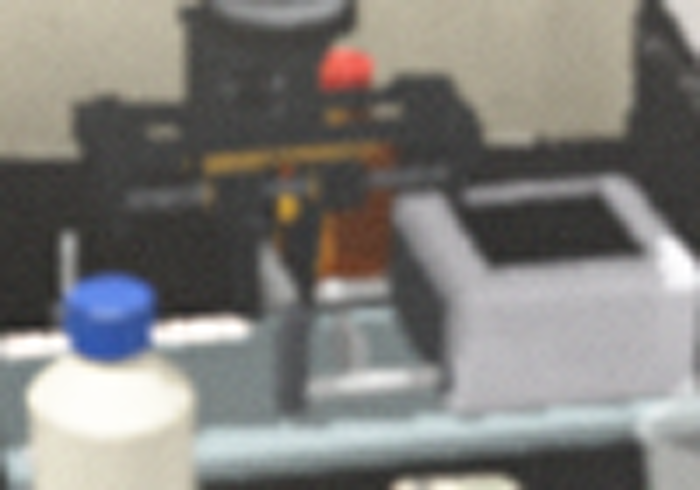

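Emit:
arm_command --pt "0.0 0 -0.004 0 0" --pt "0.0 0 -0.008 0 0" --pt "0.0 0 -0.008 0 0" --pt "0.0 0 0 0 0"

```text
clock: 15.32
tool_pos: [0.5729, -0.2488, 0.0543]
eef_rot: [-0.591, -0.389, 0.591, -0.388]
contact_force: [3.3, -2.4, -3.5]
opening: 0.135
```

```bash
python3 - <<'E'
from h import *
a=tw(3.4-20,0,(.5895,-.255))
go([a[0],a[1],.0545],-23.4)
for n,c in(("top",(150,215,265,350)),):
  im,d=r.snapshot(n); a,b,e,f=c
  cv2.imwrite(f"pics/{n}11.png",cv2.resize(im[a:b,e:f,::-1],None,fx=7,fy=7,interpolation=cv2.INTER_CUBIC))
E
```

```text
t 15.325 pos [ 0.5729 -0.2488  0.0543] yaw -23.36 xdir [-9.e-04  1.e-04 -1.e+00] z [-0.396 -0.918  0.   ] q [ 0.49  0.95 -0.28  1.68  0.42  0.57 -0.45] F [ 3.3 -2.4 -3.5] open 0.135
world d [0.0014 0.0004 0.0002] tool shift [-0.0002  0.0011 -0.0009] roll 0.0007
```

View pics/top11.png

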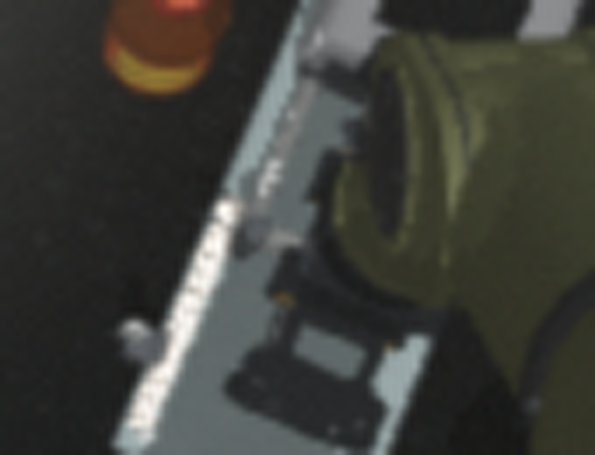

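Emit:
arm_command --pt "0.0 0 -0.006 0.0003 0" --pt "0.0 0 -0.01 0 0" --pt "0.0 0 -0.01 0 0" --pt "0.0 0 -0.01 0 0" --pt "0.0 0 -0.01 0 0" --pt "0.0 0 -0.008 0 0" --pt "0.0 0 -0.004 0 0" --pt "0.0 0 0 0 0"

```text
clock: 16.38
tool_pos: [0.5221, -0.2269, 0.0543]
eef_rot: [0.592, 0.387, -0.59, 0.389]
contact_force: [7.1, -3.5, -7.7]
opening: 0.136
```

```bash
cat > look.py <<'E'
from h import *
import sys
k=sys.argv[1]
s=r.get_state(); p=s["tool_pos"]; a=np.radians(-23.4);e=np.array([np.cos(a),np.sin(a)]);n=np.array([-e[1],e[0]])
print("t",s["clock"],"travel mm",-((p[:2]-[.5924,-.2572])@e)*1000,"side",((p[:2]-[.5924,-.2572])@n)*1000,"z",p[2],"F",s["contact_force"].round(1),"op",s["opening"])
for nm,c in(("top",(170,215,265,330)),("side",(195,240,255,325))):
  im,d=r.snapshot(nm); np.savez(f"{nm}_{k}.npz",im=im,d=d); A,b,E,f=c
  cv2.imwrite(f"pics/{nm}_{k}.png",cv2.resize(im[A:b,E:f,::-1],None,fx=10,fy=10,interpolation=cv2.INTER_CUBIC))
  if nm=="top":
    P=cloud("top",d); q=(P[...,:2]-[.5895,-.255])*1000; x=q@e;y=q@n;z=P[...,2]*1000; v,u=np.mgrid[:384,:512]
    m=(d>0)&(y>45)&(y<95)&(x<-20)&(x>-110)&(z>45)&(z<95); print(np.c_[u[m],v[m],x[m],y[m],z[m]].round(0).astype(int).tolist())
E
python3 look.py a
```

```text
t 16.375 travel mm 76.5380870983847 side -0.06285225981989973 z 0.054309745596303624 F [ 7.1 -3.5 -7.7] op 0.1356998638446743
[[297, 189, -37, 46, 46], [287, 195, -75, 71, 66], [288, 195, -72, 67, 60], [295, 195, -66, 47, 80], [282, 196, -82, 84, 50], [283, 196, -82, 82, 60], [284, 196, -82, 79, 65], [290, 196, -73, 60, 64], [293, 196, -69, 51, 66], [294, 196, -71, 49, 81], [295, 196, -69, 46, 82], [284, 197, -83, 77, 50], [285, 197, -82, 74, 57], [292, 197, -73, 52, 61], [293, 197, -75, 51, 83], [294, 197, -74, 48, 82], [295, 197, -74, 45, 88], [292, 198, -76, 51, 61], [293, 198, -79, 50, 85], [294, 198, -77, 46, 82], [292, 199, -79, 49, 57], [293, 199, -79, 47, 69]]
```

View pics/top_a.png

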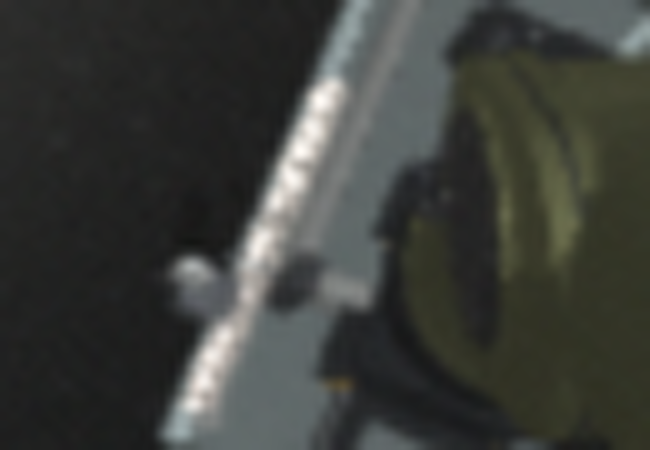

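View pics/side_a.png

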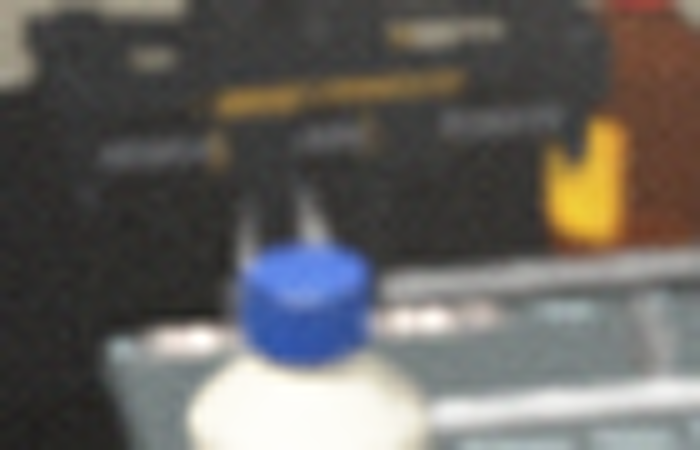

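Emit:
arm_command --pt "0.0 0 -0.004 0 0" --pt "0.0 0 -0.003 0 0" --pt "0.0 0 -0.0015 0 0" --pt "0.0 0 0 0 0"

```text
clock: 16.98
tool_pos: [0.5149, -0.2238, 0.0543]
eef_rot: [0.592, 0.387, -0.59, 0.389]
contact_force: [7.2, -3.6, -7.1]
opening: 0.131
```

```bash
python3 look.py b
```

```text
t 16.975 travel mm 84.42020249686755 side -0.11813445665835311 z 0.05432033413606041 F [ 7.2 -3.6 -7.1] op 0.13090713583175367
[[294, 194, -58, 48, 46], [282, 196, -82, 84, 48], [283, 196, -83, 82, 63], [284, 196, -82, 79, 65], [283, 197, -84, 79, 46], [284, 197, -83, 77, 54], [285, 197, -83, 74, 63], [286, 197, -81, 71, 55], [287, 197, -81, 68, 64], [294, 197, -73, 47, 76], [289, 198, -82, 61, 67], [292, 198, -74, 49, 48], [293, 198, -78, 49, 82], [294, 198, -78, 47, 86], [291, 199, -82, 53, 65], [292, 199, -82, 51, 78], [293, 199, -82, 48, 84], [291, 200, -83, 51, 55], [292, 200, -86, 50, 79], [293, 200, -85, 47, 83], [291, 201, -87, 49, 58], [292, 201, -88, 48, 76], [293, 201, -88, 45, 80]]
```

View pics/top_b.png

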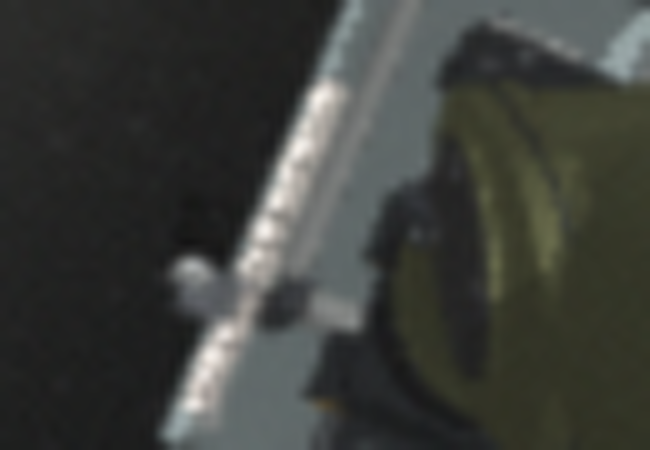

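View pics/side_b.png

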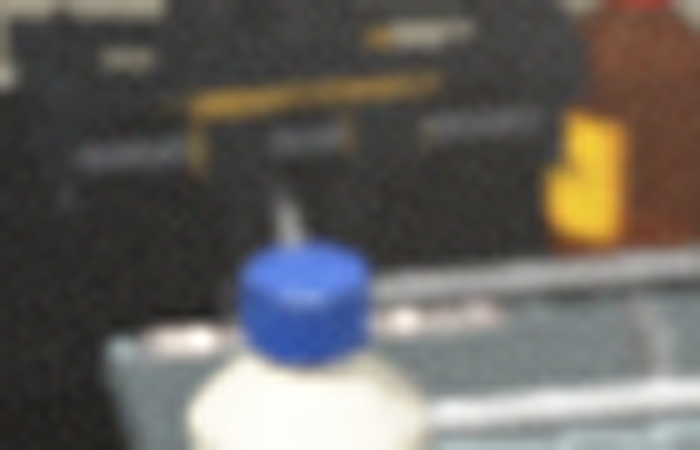

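Emit:
arm_command --pt "0.0 0 -0.0012 0 0" --pt "0.0 0 0 0 0" --pt "0.0 0 0 0 0" --pt "0.0 0 0 0 0"

```text
clock: 17.58
tool_pos: [0.514, -0.2233, 0.0543]
eef_rot: [0.592, 0.387, -0.59, 0.389]
contact_force: [7.2, -3.6, -7.3]
opening: 0.135
```

```bash
python3 look.py c
```

```text
t 17.575 travel mm 85.43447839078027 side -0.0800252930510095 z 0.05429895155228329 F [ 7.2 -3.6 -7.3] op 0.13515097885080962
[[297, 187, -31, 48, 46], [295, 193, -53, 47, 46], [282, 196, -82, 84, 48], [283, 196, -83, 82, 65], [284, 196, -81, 79, 62], [284, 197, -83, 77, 54], [285, 197, -83, 74, 62], [288, 198, -82, 63, 63], [289, 198, -81, 60, 63], [293, 198, -79, 50, 85], [294, 198, -77, 46, 83], [290, 199, -82, 56, 60], [291, 199, -81, 53, 63], [292, 199, -82, 51, 75], [293, 199, -82, 48, 86], [291, 200, -82, 50, 50], [292, 200, -87, 50, 87], [293, 200, -84, 47, 80], [291, 201, -88, 50, 62], [292, 201, -88, 48, 72], [291, 202, -89, 47, 50]]
```

View pics/top_c.png

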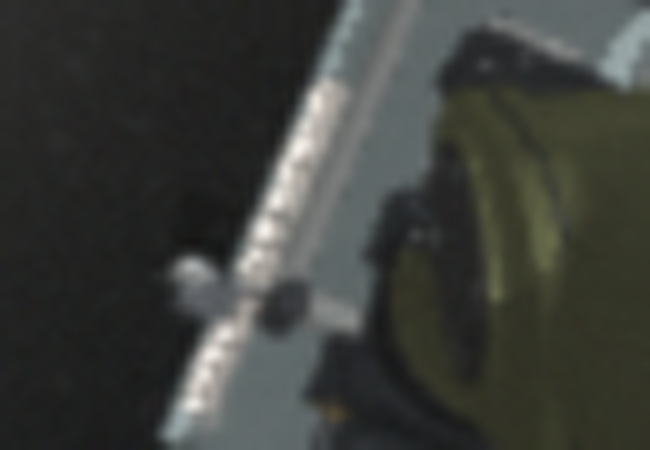

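```bash
python3 - <<'E'
from h import *
a=np.radians(-23.4);e=np.array([np.cos(a),np.sin(a)]);n=np.array([-e[1],e[0]]);T=np.array([.5895,-.255])
xs=np.arange(-100,-59,2.)
def prof(im,ys,z):
    g=cv2.cvtColor(im,cv2.COLOR_RGB2GRAY).astype(np.float32); o=[]
    for x in xs:
        pts=[proj("top",[*(T+x/1000*e+y/1000*n),z]) for y in ys]
        o.append(cv2.remap(g,np.float32([[p[0] for p in pts]]),np.float32([[p[1] for p in pts]]),cv2.INTER_LINEAR).mean())
    return np.array(o)
L={k:np.load(f"top_{k}.npz")["im"] for k in"abc"}; L["h"]=np.load("top2.npz")["im"]
print(xs.astype(int).tolist())
print("blade",prof(L["h"],np.arange(75,86),.062).astype(int).tolist())
for zz in(.064,):
 for k in"abc":
  for lo in(53,58,66): print("idx",k,lo,(prof(L[k],np.arange(lo,lo+5),zz)-prof(L["h"],np.arange(lo,lo+5),zz)).astype(int).tolist())
E
```

```text
[-100, -98, -96, -94, -92, -90, -88, -86, -84, -82, -80, -78, -76, -74, -72, -70, -68, -66, -64, -62, -60]
blade [41, 49, 56, 64, 72, 84, 102, 116, 129, 129, 99, 65, 43, 34, 33, 33, 34, 34, 35, 35, 36]
idx a 53 [-63, -68, -73, -73, -71, -73, -75, -75, -72, -78, -85, -90, -96, -97, -95, -84, -74, -68, -66, -69, -72]
idx a 58 [-12, -21, -32, -31, -25, -29, -33, -26, -18, -22, -30, -40, -48, -44, -38, -29, -24, -15, -15, -24, -49]
idx a 66 [-2, -2, -1, -1, -1, -1, -1, -2, -1, -2, -2, -3, -1, 4, 3, 0, -1, -3, -2, -3, -7]
idx b 53 [-69, -69, -75, -78, -83, -90, -92, -94, -101, -108, -104, -91, -82, -78, -78, -76, -73, -75, -75, -72, -72]
idx b 58 [-17, -23, -34, -41, -43, -41, -41, -47, -55, -57, -56, -49, -48, -46, -41, -33, -49, -60, -42, -25, -30]
idx b 66 [-3, -2, -1, -1, -2, -2, -2, -2, -3, -3, -2, -2, -3, -3, -3, -5, -8, -9, -7, -4, -3]
idx c 53 [-68, -69, -75, -78, -82, -89, -94, -99, -114, -119, -104, -89, -81, -77, -78, -75, -73, -75, -76, -72, -72]
idx c 58 [-16, -22, -34, -41, -43, -40, -42, -53, -65, -58, -52, -47, -47, -46, -41, -33, -49, -61, -42, -25, -30]
idx c 66 [-3, -2, -1, -1, -1, -1, -1, -2, -4, -5, -5, -4, -3, -3, -3, -5, -9, -10, -7, -4, -3]
```

Emit:
arm_command --pt "0.0 0 -0.0003 0 0" --pt "0.0 0 0 0 0" --pt "0.0 0 0 0 0" --pt "0.0 0 0 0 0" --pt "0.0 0 0 0 0" --pt "0.0 0 0 0 0" --pt "0.0 0 0 0 0" --pt "0.0 0 0 0 0" --pt "0.0 0 0 0 0" --pt "0.0 0 0 0 0" --pt "0.0 0 0 0 0" --pt "0.0 0 0 0 0"

```text
clock: 19.18
tool_pos: [0.5138, -0.2233, 0.0543]
eef_rot: [0.592, 0.387, -0.59, 0.389]
contact_force: [7.0, -3.7, -8.4]
opening: 0.136
```

Emit:
arm_command --pt "0.0 0 0 0 0" --pt "0.0 0 0 0 0" --pt "0.0 0 0 0 0" --pt "0.0 0 0 0 0" --pt "0.0 0 0 0 0" --pt "0.0 0 0 0 0" --pt "0.0 0 0 0 0" --pt "0.0 0 0 0 0" --pt "0.0 0 0 0 0" --pt "0.0 0 0 0 0" --pt "0.0 0 0 0 0" --pt "0.0 0 0 0 0"

```text
clock: 20.68
tool_pos: [0.5138, -0.2233, 0.0543]
eef_rot: [0.592, 0.387, -0.59, 0.389]
contact_force: [7.5, -3.6, -8.7]
opening: 0.13
```

```bash
python3 look.py d
```

```text
t 20.675 travel mm 85.61103139328694 side -0.09211421664301501 z 0.05430903247117803 F [ 7.5 -3.6 -8.7] op 0.1295953703879998
[[282, 196, -82, 84, 51], [283, 196, -83, 82, 63], [284, 196, -81, 79, 62], [284, 197, -84, 77, 57], [285, 197, -83, 74, 63], [286, 197, -82, 71, 62], [288, 198, -82, 63, 63], [289, 198, -81, 60, 63], [293, 198, -78, 49, 80], [294, 198, -77, 46, 83], [290, 199, -83, 56, 64], [291, 199, -81, 52, 59], [292, 199, -81, 50, 72], [293, 199, -82, 48, 84], [294, 199, -80, 45, 84], [291, 200, -82, 50, 49], [292, 200, -86, 50, 83], [293, 200, -85, 47, 82], [291, 201, -88, 50, 62], [292, 201, -89, 48, 78], [293, 201, -88, 46, 84], [291, 202, -89, 47, 48]]
```

Emit:
arm_command --pt "0.0 0 0.004 0 0" --pt "0.0 0 0.007 0 0" --pt "0.0 0 0.008 0 0" --pt "0.0 0 0.008 0 0" --pt "0.0 0 0.008 0 0" --pt "0.0 0 0.008 0 0" --pt "0.0 0 0.008 0 0" --pt "0.0 0 0.008 0 0" --pt "0.0 0 0.008 0 0" --pt "0.0 0 0.006 0 0" --pt "0.0 0 0.004 0 0" --pt "0.0 0 0.003 0 0"

```text
clock: 22.28
tool_pos: [0.5847, -0.2539, 0.0543]
eef_rot: [-0.591, -0.389, 0.591, -0.388]
contact_force: [3.0, -0.5, -1.6]
opening: 0.135
```

Emit:
arm_command --pt "0.0 0 0.002 0 0" --pt "0.0 0 0.001 0 0" --pt "0.0 0 0.001 0 0" --pt "0.0 0 0 0 0"

```text
clock: 22.78
tool_pos: [0.5884, -0.2555, 0.0543]
eef_rot: [0.591, 0.388, -0.591, 0.388]
contact_force: [3.7, -0.3, -1.8]
opening: 0.135
```

```bash
python3 look.py e|head -1
```

```text
t 22.775 travel mm 4.328021970965193 side -0.05452838930277257 z 0.054286442414184524 F [ 3.7 -0.3 -1.8] op 0.13502680068105724
```

Emit:
arm_command --pt "0.0 0 0.0015 0 0" --pt "0.0 0 0.0015 0 0" --pt "0.0 0 0.001 0 0" --pt "0.0 0 0.0005 0 0" --pt "0.0 0 0 0 0"

```text
clock: 23.5
tool_pos: [0.5924, -0.2572, 0.0543]
eef_rot: [0.591, 0.388, -0.591, 0.388]
contact_force: [3.8, 1.5, 1.8]
opening: 0.133
```

Emit:
arm_command --pt "0.0 0 0.0005 0 0" --pt "0.0 0 0.0005 0 0" --pt "0.0 0 0.0003 0 0" --pt "0.0 0 0 0 0"

```text
clock: 24.0
tool_pos: [0.5924, -0.2573, 0.0542]
eef_rot: [-0.59, -0.389, 0.591, -0.388]
contact_force: [-1.9, 4.1, 5.7]
opening: 0.139
```

Emit:
arm_command --pt "0.02 0 0 0 0" --pt "0.03 0 0 0 0" --pt "0.045 0 0 0 0" --pt "0.045 0 0 0 0" --pt "0.045 0 0 0 0" --pt "0.045 0 0 0 0" --pt "0.045 -0.015 0 0 0" --pt "0.045 -0.03 0 0 0" --pt "0.045 -0.05 0 0 0" --pt "0.045 -0.06 0 0 0" --pt "0.045 -0.05 0 0 0" --pt "0.045 0 0 0 0"

```text
clock: 25.5
tool_pos: [0.5964, -0.2585, 0.2652]
eef_rot: [0.593, 0.385, -0.589, 0.391]
contact_force: [-0.3, 0.4, -0.7]
opening: 0.51
```

Emit:
arm_command --pt "0.045 0 0 0.03 0" --pt "0.045 0 0 0.05 0" --pt "0.045 0 0 0.05 0" --pt "0.045 0 0 0.05 0" --pt "0.045 0 0 0.03 0" --pt "0.045 0 0 0 0" --pt "0.045 0 0 0 0"

```text
clock: 26.38
tool_pos: [0.5109, -0.4489, 0.2588]
eef_rot: [0.591, 0.389, -0.59, 0.388]
contact_force: [1.1, 0.4, 0.4]
opening: 0.509
```

```bash
python3 - <<'E'
from h import *
for n in("top","side"):
  im,d=r.snapshot(n); np.savez(f"{n}_f.npz",im=im,d=d); cv2.imwrite(f"pics/{n}_f.png",im[...,::-1])
d=np.load("top_f.npz")["d"];P=cloud("top",d)
a=np.radians(-23.4);e=np.array([np.cos(a),np.sin(a)]);n=np.array([-e[1],e[0]]); q=(P[...,:2]-[.5895,-.255])*1000; x=q@e;y=q@n;z=P[...,2]*1000
k=(d>0)&(abs(y)<65)&(abs(y)>40)&(abs(x)<40)&(z>74)&(z<90);print("upr",x[k].min(),x[k].max(),x[k].mean(),k.sum())
s=r.get_state();print(s["clock"],s["tool_pos"],s["contact_force"].round(1))
E
```

```text
upr -3.2200812522648716 11.103299357474768 2.892274641599041 28
26.475 [ 0.51147481 -0.44848962  0.25922944] [-0.5  0.1 -0.3]
```

View pics/top_f.png

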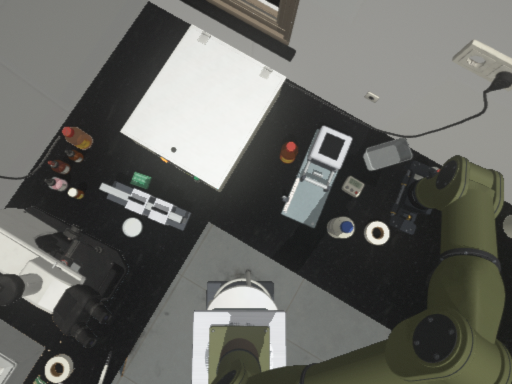

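View pics/side_f.png

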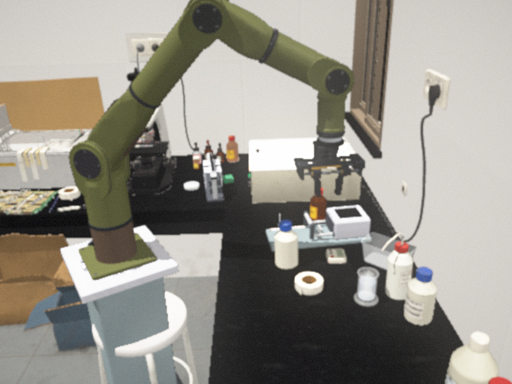

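```bash
python3 -c "
from plant import r
print(r.finish_job())"
```

```text
the job is handed in; nothing more can be done
None
```

The job is done and handed in at 26.5 s on the clock. No verdict is reported.

- **Clip:** I lifted the lock clip off the tester and hung it astride the rail's bar, on the wider side of the clip already there. The two are about 23 mm apart. After letting go, both camera views showed it level beside the other clip, and it was still there in the last pictures.
- **Pull:** I gripped the pull-bar and drew it out 85.6 mm. In the top view the index was in line with the blade to within about 1 mm, and it was not pulled past the 5 mm allowed. I held it there for over 3 s.
- **Return:** I eased it back in small steps until the pull on the tool changed to a push, which meant it was against the home stop, and only then opened the fingers. The last top view puts the pull-bar's uprights back at their starting place, within about 0.5 mm.
- **Rest of the scene:** the bottles, carton, timer and the other clip look unmoved in the last pictures. The arm ended clear and touching nothing.

**Checks that disagreed:**
- The side camera placed the blade about 2.5 mm further in than the top camera. At the mark the gripper hid the blade from the side view, so I aligned using the top view alone, comparing index and blade in the same picture.
- The gripper read about 12 mm open on the 14 mm rod. The bar followed the tool without slipping, so I carried on.

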